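# Clip the carrying handle onto the egg rack

## Robot

A 7-joint arm with a two-finger parallel gripper is mounted at the origin on the work surface. World frame = base frame: x ahead of the robot, y to its left, z up, the work surface at z = 0. Lengths are in m, angles in rad, forces in N, time in s.
With the tool pointing down it reaches from about 0.425 to 1.025 m from the base axis. Payload 3.6 kg.
Tool frame: the origin (TCP) lies midway between the tips of the shut fingers; the grasp point (between the pads) lies 19 mm behind it; z points along the fingers, y is the direction in which the jaws open and shut (so a half turn about z gives the same grasp; the last joint's range is limited). The gripper opens to 85 mm and grips with 20 to 120 N. Pads are 22 mm wide; open, the fingers measure 114 mm over their backs; the gripper's body (76 mm by 85 mm) begins 54 mm behind the grasp point. The pads swing forward as they close: fully open they stand 13 mm farther back than shut.
Start: joints at [1.216, 0.591, 0.048, 1.609, -0.033, 0.943, -0.034], TCP at [0.187, -0.7, 0.231] pointing down, gripper open.
Joint ranges: [-2.69, 2.69], [-0.47, 2.24], [-1.27, 1.36], [0.19, 2.51], [-1.53, 4.68], [0.08, 2.07], [-3.09, 3.09]. Speed limits (rad/s): [2.57, 2.57, 3.14, 3.14, 3.14, 3.14, 3.14].

## Interface

Orientations are given as a rotation vector (axis times angle).
In Python, from workcell import bot, solver, readout, viewer, hand_in, recognise gives the robot as it stands. Calls block until the motion is done:
- bot.move_to(position, orientation): joint-space move of the TCP to a pose.
- bot.servo_line(position, frame=None, max_speed=0.15): straight line of the TCP; frame=None keeps the orientation; max_speed is the mean speed in m/s.
- bot.move_j(angles): joint-space move.
- bot.let_go() and bot.clamp(): open the fingers fully, or close them until they stop; the grip force is fixed at half the most.
- bot.sleep(seconds).
- solver.ik(position, orientation): joint angles nearest the present ones, or None.
- readout.read_state(): the state.
- viewer.snapshot(name): name is "side" or "top" or "wrist"; returns the picture (384x512x3 uint8, red, green, blue); there is no depth.
- viewer.camera_info(name): a dict with "camera_matrix" (3x3 intrinsics, pixels), "camera_from_world" (4x4, takes a point from world to camera coordinates); the wrist camera has in their place "mount" (4x4, takes a point from camera to tool coordinates, whose origin is the TCP and whose axes are the flange's). Camera axes: x right, y down, z forward; pixel columns grow to the right and rows downward; lengths in m; the calibration is good to about 2 mm. A picture is of the moment at which its call begins: read the wrist's pose just before it. camera_info takes no time and is no camera call.
A pose or a line that the arm cannot do raises bot.PlanningError and nothing moves.
- hand_in(): hands the job in, once; it reports no verdict.
Trained networks look in the newest picture that a camera, given by its name, has taken for a name from the list of things; names that differ only in an ending like _2 or _b are one class to them, and where a whole thing is asked for, a point or a joint stands for the part that bears it (a point fixed in the world has none). Each returns a list of dicts, best first, with "conf" (0 to 1); they miss things now and then, are a little off and sometimes report something else, mostly with a low value. They report only what shows in the picture. A call takes as long as a camera call.
- recognise(camera, target): "pixel" ([row, column] in pixels, amid what is visible of it).
The state is a dict: "t": time; "qpos": joint angles; "qd": joint speeds; "tau": joint torques, N m; "ee_pos": TCP position; "tool_rot": TCP orientation; "wrist_force": force on the tool from outside, world axes, zero at the start; "moment": the same for the moment, N m; "opening": opening from 0.0 (shut) to 1.0 (fully open).
Only numpy, scipy, OpenCV 4.12 (cv2) and the standard library are available. Lean on these libraries where they do the work, as an engineer would, in place of code of your own. Each camera call takes 0.05 s, during which the arm holds its last target. There are 200 camera calls.

## Task

The eggs are done: first switch the egg cooker off by pushing its front toggle over towards the cooker, then take the carrying handle out of its bamboo stand and slide it fully home on the slanted stub of the egg rack, with its hole on the side of the red spring button, so that the button pops out through the hole. Leave the handle clipped on there, let go, and do not shift the other things on the shelf.

Things in the scene. Friction and masses are not known exactly. Their poses are not given: they have to be found in the camera images.
- cooker: steel-grey round egg cooker, 180 mm across, 75 mm high, eggs in its aluminium rack up to 127 mm high; does not move. Origin: centre of its underside; its front (switch and stub) is its own -x side, z is up
- switch (a joint): toggle on a black block on the apron at the cooker's front left (+y side). 0 = on, leaning away from the cooker (cooker's -x); 1.0 rad = off, leaning towards the cooker (+x), an end stop. Starts at 0 to 0.2; stays where it is left; takes about 2 N at the ball. Pivot 42 mm above the table, at x -115, y +70 mm from the cooker's origin in its frame
- switch_tip (a point): centre of the 26 mm red ball on the toggle lever, 40 mm from the pivot, swinging in the cooker's x-z plane 77 to 82 mm above the table; at on it is 19 mm in front (-x) of the pivot, at off 19 mm behind it
- stub: square steel stub fixed on the front of the egg rack, leaning out from the cooker by 32 degrees from vertical. Origin: centre of its root, at x -80, z 94 mm in the cooker's frame, on a 34 mm collar that stops the handle; z runs along it to its free end; x is the normal of the face with the red button (facing up, over the eggs). 17 mm square for 36 mm, then tapering to 9 mm, 46 mm in all
- button (a joint): red spring button in the stub's +x face: 0 = fully out, up to 0.0075 m as it is pressed in. 8 mm wide, 14 to 30 mm from the root, 7 mm proud of the face; sloped towards the stub's free end so that a tube pushed on presses it in by itself (some 3 to 8 N along the stub), square below so that it locks the tube
- handle_mid (a point): centre, half-way up, of the loose carrying handle: straight square bar 26 x 26 x 130 mm, 120 g. z runs from its open aluminium end (lower 50 mm, 21 mm square inside) to its solid black grip end (80 mm). The hole and a red stripe along the grip are on its +x side. Fully home on the stub this point is 65 mm from the stub's root, x and z as the stub's; the button leaves 2 mm of play
- handle_hole (a point): centre of the handle's hole, in its +x wall (2.5 mm thick): 12 mm wide, 12 to 31 mm from the open end; axes as the handle's
- stand: bamboo stand, 75 x 75 x 30 mm, fixed, with a square pocket 30 mm wide and 20 mm deep in which the handle stands upright, open end down (open end 10 mm above the table, grip end at 140 mm). Origin: centre of its underside
- pot: lidded blue ceramic pot, 134 mm across, 130 mm high with its knob; heavy; loose bystander. Origin: centre of its underside
- egg_cups: stack of three melamine egg cups, 48 mm across, 92 mm high; loose bystander. Origin: centre of its underside
- mill: dark wooden pepper mill, 44 mm across, 150 mm high, standing close beside the bamboo stand; loose bystander. Origin: centre of its underside
- timer: white kitchen timer with an orange grip, 64 mm across, 43 mm high, also beside the stand; loose bystander. Origin: centre of its underside
- spoon_rest: bamboo spoon rest, a shallow tray 160 x 90 x 18 mm; loose bystander. Origin: centre of its underside
- honey: amber honey jar, 64 mm across, 95 mm high; loose bystander. Origin: centre of its underside
- mug: white mug, 80 mm across, 90 mm high; loose bystander. Origin: centre of its underside
- egg_box: cardboard egg box, 150 x 100 x 50 mm; loose bystander. Origin: centre of its underside

How it is judged:
On the way, in this order (a step that is already met when the one before it is completed fails the run):
1. the cooker is switched off (value of joint switch above 0.8 rad), for 0.1 s.
2. then the handle is slid onto the stub (x of handle_mid in the frame of stub between -0.012 and 0.012 m and y of handle_mid in the frame of stub between -0.012 and 0.012 m and z of handle_mid in the frame of stub below 0.085 m and angle between the z axis of handle_mid and the z axis of stub, either way round below 0.2 rad), for 0.1 s.
At the end, for the whole second after the job is handed in: Toggle off (over 0.8 rad); handle fully home: its centre 61 to 69 mm from the stub's root along the stub and within 10 mm of its axis, axes within 0.15 rad, sides within 0.2 rad; button out through the hole (pressed in under 1.5 mm); bystanders not shifted over 30 mm (value of joint switch above 0.8 rad and value of joint button below 0.0015 m and x of handle_mid in the frame of stub between -0.01 and 0.01 m and y of handle_mid in the frame of stub between -0.01 and 0.01 m and z of handle_mid in the frame of stub between 0.061 and 0.069 m and angle between the z axis of handle_mid and the z axis of stub, either way round below 0.15 rad and angle between the x axis of handle_mid and the x axis of stub, either way round below 0.2 rad); the robot touches nothing.
It fails at once if one of the other things on the shelf is shifted more than 30 mm (distance of any of pot, egg_cups, mill, timer, spoon_rest, honey, mug, egg_box from where it was at the start of the episode above 0.03 m).
It also fails if it takes over 58 s, if anything falls off the work surface, if the arm or the gripper's body presses on something with over 40 N, if the wrist force passes 120 N, or if a joint passes its speed limit or range.

## Working session

There is one attempt and no reset: what is moved stays moved. The work goes in short steps, each a Python script; the robot and the scene stay as the last script left them, time stands still between calls to the robot, and variables do not carry over. Pictures are saved under pics/ and viewed, about 8 in all and at most 12, crops included, and the job is handed in when it is done.

```bash
mkdir -p pics; ls; python3 - <<'E'
from workcell import bot, solver, readout, viewer, recognise
import cv2,numpy as np
np.set_printoptions(precision=4,suppress=True)
s=readout.read_state(); print(s['t'],s['ee_pos'],s['tool_rot'],s['opening'])
for n in("side","top"):
    im=viewer.snapshot(n); cv2.imwrite(f"pics/{n}0.png",im[...,::-1])
    i=viewer.camera_info(n); print(n,i["camera_matrix"],i["camera_from_world"])
    for t in("cooker","switch_tip","stub","button","handle_mid","handle_hole","stand","mill","timer"):
        print(t,[(np.round(d["pixel"],1),round(d["conf"],2)) for d in recognise(n,t)][:3])
print(viewer.camera_info("wrist"))
a=cv2.imread("pics/side0.png");b=cv2.imread("pics/top0.png")
E
```

```text
pics
0.0 [ 0.1867 -0.6997  0.2301] [-3.1127 -0.4083  0.0006] 0.9953720679106287
side [[352.3514   0.     262.1411]
 [  0.     352.3514 191.5264]
 [  0.       0.       1.    ]] [[-0.7093 -0.7049  0.0001  0.4332]
 [-0.5219  0.5251 -0.6722  0.3309]
 [ 0.4738 -0.4769 -0.7404  0.6558]
 [ 0.      0.      0.      1.    ]]
cooker [(array([188.2, 233.2]), 0.67), (array([159.9, 365. ]), 0.54)]
switch_tip [(array([218.7, 242.6]), 0.69), (array([147.4, 381.1]), 0.51)]
stub []
button []
handle_mid [(array([148.3, 380.6]), 0.78)]
handle_hole [(array([147.4, 382.2]), 0.6)]
stand [(array([176.5, 379.6]), 0.97)]
mill [(array([160.2, 364.4]), 0.67)]
timer [(array([184.5, 401.5]), 0.68)]
top [[432.9669   0.     258.337 ]
 [  0.     432.9669 195.0567]
 [  0.       0.       1.    ]] [[-0.0084 -1.      0.0047  0.0494]
 [-0.9991  0.0082 -0.0425  0.5704]
 [ 0.0425 -0.005  -0.9991  1.0792]
 [ 0.      0.      0.      1.    ]]
cooker [(array([163.5, 250.4]), 0.59), (array([135.1, 150.8]), 0.17)]
switch_tip [(array([241.6, 369.4]), 0.62), (array([205.5, 222.7]), 0.42)]
stub [(array([187.4, 255.8]), 0.69)]
button []
handle_mid [(array([243.7, 398.6]), 0.55), (array([135.7, 407.4]), 0.34), (array([241.4, 367.6]), 0.23)]
handle_hole [(array([244.6, 400.9]), 0.86)]
stand [(array([233.6, 388.7]), 0.62)]
mill [(array([241.8, 370.5]), 0.8), (array([134.4, 406.1]), 0.27)]
timer [(array([274.8, 396.2]), 0.91)]
{'camera_matrix': array([[323.6625,   0.    , 253.9002],
       [  0.    , 323.6625, 191.0321],
       [  0.    ,   0.    ,   1.    ]]), 'mount': array([[-0.0008, -0.9474, -0.3201,  0.0824],
       [ 1.    , -0.0007, -0.0006, -0.0009],
       [ 0.0003, -0.3201,  0.9474, -0.1429],
       [ 0.    ,  0.    ,  0.    ,  1.    ]])}
```

View pics/side0.png

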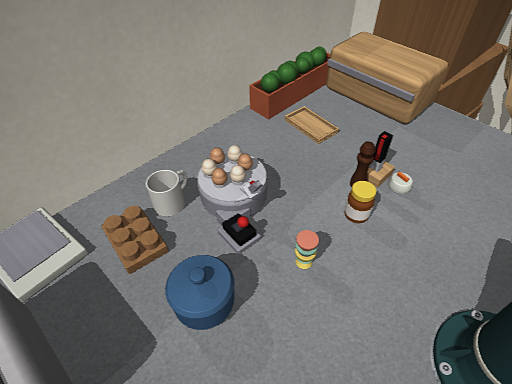

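View pics/top0.png

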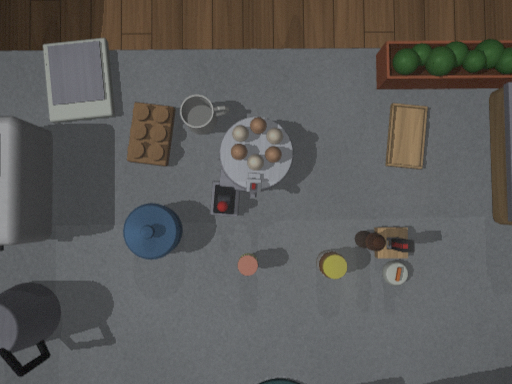

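Side view: cooker at (row 180, col 233), ball (221,242), stub (187,253), handle in its stand (150,382) with the mill beside it. Top view: cooker (153,256), ball (206,223), stub (186,254), grip top (245,400), mill to its left, timer below it. The low-confidence "switch_tip" hits on the handle and mill are wrong.

```bash
cat > h.py <<'E'
from workcell import bot, solver, readout, viewer, recognise, hand_in
import cv2,numpy as np
from scipy.spatial.transform import Rotation as R
np.set_printoptions(precision=4,suppress=True)
def cfw(n,s=None):
    i=viewer.camera_info(n)
    if n!="wrist": return i["camera_matrix"],i["camera_from_world"]
    s=s or readout.read_state(); T=np.eye(4); T[:3,:3]=R.from_rotvec(s["tool_rot"]).as_matrix(); T[:3,3]=s["ee_pos"]
    return i["camera_matrix"],np.linalg.inv(T@i["mount"])
def on_plane(K,C,rc,z):
    d=C[:3,:3].T@np.linalg.inv(K)@[rc[1],rc[0],1]; o=-C[:3,:3].T@C[:3,3]
    return o+d*(z-o[2])/d[2]
def tri(obs):  # [(K,C,rc)] least-squares point and ray misses
    A=[];b=[]
    for K,C,rc in obs:
        d=C[:3,:3].T@np.linalg.inv(K)@[rc[1],rc[0],1]; d/=np.linalg.norm(d); o=-C[:3,:3].T@C[:3,3]
        P=np.eye(3)-np.outer(d,d); A.append(P); b.append(P@o)
    p=np.linalg.solve(sum(A),sum(b)); return p,[np.linalg.norm(a@p-c) for a,c in zip(A,b)]
def proj(K,C,p):
    q=K@(C[:3,:3]@np.asarray(p)+C[:3,3]); return np.array([q[1],q[0]])/q[2]
def down(yaw,tilt=0):  # tool z down (tilted by `tilt` towards heading 0), tool y at heading yaw
    z=np.array([np.sin(tilt),0,-np.cos(tilt)]); y=np.array([np.cos(yaw),np.sin(yaw),0]); y=y-z*(y@z); y/=np.linalg.norm(y)
    return R.from_matrix(np.c_[np.cross(y,z),y,z]).as_rotvec()
def snap(n,name):
    s=readout.read_state(); im=viewer.snapshot(n); cv2.imwrite(f"pics/{name}.png",im[...,::-1]); 
    K,C=cfw(n,s); np.savez(f"pics/{name}.npz",K=K,C=C); return im,K,C
E
python3 - <<'E'
from h import *
K,C=cfw("top");K2,C2=cfw("side")
print("cooker",on_plane(K,C,(153,256),.075),"ball",on_plane(K,C,(206,223),.08),"stub",on_plane(K,C,(186,254),.12),"grip",on_plane(K,C,(245,401),.14),"mill",on_plane(K,C,(241,374),.15),"stand",on_plane(K,C,(243,392),.03))
print("tri ball",tri([(K,C,(206,223)),(K2,C2,(221,242))]))
for yaw in (-1.57,1.57,0,3.14):
  for p in ((.5,-.25,.28),(.6,.05,.30),(.45,-.3,.3)):
    print(yaw,p,solver.ik(p,down(yaw)))
E
```

```text
cooker [0.6685 0.0497 0.075 ] ball [0.5427 0.1286 0.08  ] stub [0.5869 0.0549 0.12  ] grip [ 0.4519 -0.27    0.14  ] mill [ 0.4619 -0.2075  0.15  ] stand [ 0.4487 -0.2844  0.03  ]
tri ball (array([0.5438, 0.1302, 0.0724]), [np.float64(0.0013356297764101042), np.float64(0.0013356297764100624)])
-1.57 (0.5, -0.25, 0.28) [ 0.3938  0.3261 -0.0143  1.937   0.006   0.8785 -1.1936]
-1.57 (0.6, 0.05, 0.3) [ 0.0682  0.3777 -0.3039  1.8147  0.1343  0.9692 -1.8618]
-1.57 (0.45, -0.3, 0.3) [ 0.4893  0.2797  0.0187  1.9526 -0.0066  0.9093 -1.0587]
1.57 (0.5, -0.25, 0.28) [ 0.9581  0.4149 -0.7673  1.9138  0.351   0.9509  1.5953]
1.57 (0.6, 0.05, 0.3) [ 0.4461  0.4802 -0.8533  1.799   0.4125  1.0512  1.0087]
1.57 (0.45, -0.3, 0.3) [ 1.0972  0.3626 -0.7673  1.9282  0.3033  0.9688  1.758 ]
0 (0.5, -0.25, 0.28) [ 0.6878  0.349  -0.3949  1.9245  0.1688  0.9     0.209 ]
0 (0.6, 0.05, 0.3) [ 0.2118  0.4016 -0.502   1.8085  0.2271  0.9888 -0.3825]
0 (0.45, -0.3, 0.3) [ 0.8001  0.2995 -0.3719  1.9397  0.1345  0.9261  0.3622]
3.14 (0.5, -0.25, 0.28) [ 0.038   0.3498  0.4512  1.9518 -0.1948  0.8819 -2.5532]
3.14 (0.6, 0.05, 0.3) [ 0.5671  0.56   -1.069   1.7946  0.5443  1.1184  2.4522]
3.14 (0.45, -0.3, 0.3) [ 0.1384  0.301   0.4657  1.9668 -0.1692  0.9113 -2.4531]
```

```bash
python3 - <<'E'
from h import *
out=[]
for name,p in (("w_st",(.42,-.28,.3)),("w_ck",(.55,.07,.28)),("w_ck2",(.63,.03,.33))):
    bot.move_to(p,down(1.57)); bot.sleep(.2)
    im,K,C=snap("wrist",name); out.append(im); print(name,readout.read_state()["t"])
    for t in (("handle_mid","handle_hole","mill","timer","stand") if name=="w_st" else ("switch_tip","stub","button","cooker")):
        print(t,[(np.round(d["pixel"],1),round(d["conf"],2)) for d in recognise("wrist",t)][:2])
E
python3 -c "
import cv2
for n in('w_st','w_ck'):cv2.imwrite(f'pics/{n}_b.png',cv2.resize(cv2.imread(f'pics/{n}.png'),(800,600),interpolation=cv2.INTER_CUBIC))"
```

```text
w_st 3.0167
handle_mid [(array([186.7, 250.2]), 0.9)]
handle_hole [(array([184.8, 249.3]), 0.75)]
mill [(array([188.1, 304.4]), 0.6)]
timer [(array([110.9, 245.4]), 0.57)]
stand [(array([160.1, 252.9]), 0.69)]
w_ck 4.9167
switch_tip [(array([153.3, 314.2]), 0.91), (array([272.9,   5.9]), 0.64)]
stub [(array([200. , 245.3]), 0.83), (array([313.9, 332.8]), 0.29)]
button []
cooker [(array([232.1, 255.3]), 0.8)]
w_ck2 5.8583
switch_tip [(array([ 75.7, 341.7]), 0.63), (array([239.2, 361.9]), 0.27)]
stub [(array([118.4, 280. ]), 0.75), (array([205.4, 443.2]), 0.4)]
button [(array([125.2, 280.1]), 0.65)]
cooker [(array([157.8, 285.1]), 0.94), (array([201.4,  25.9]), 0.63)]
```

View pics/w_st_b.png

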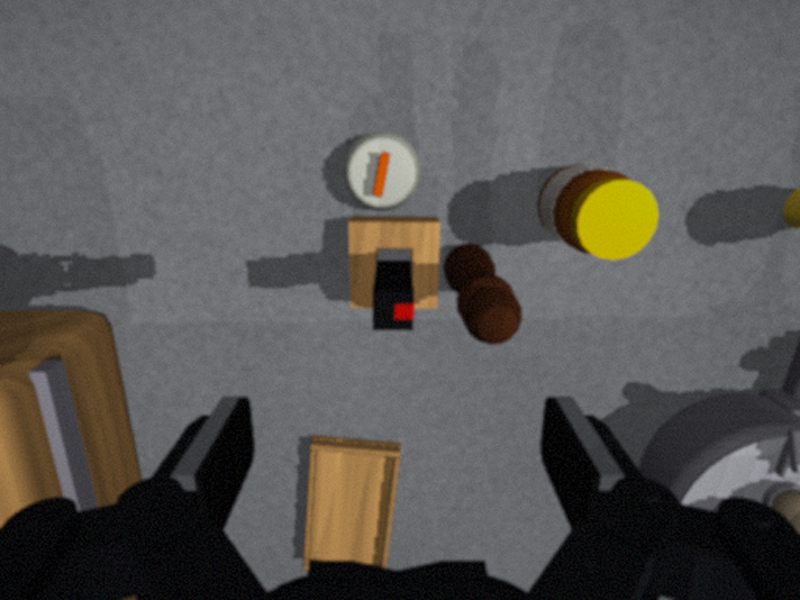

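View pics/w_ck_b.png

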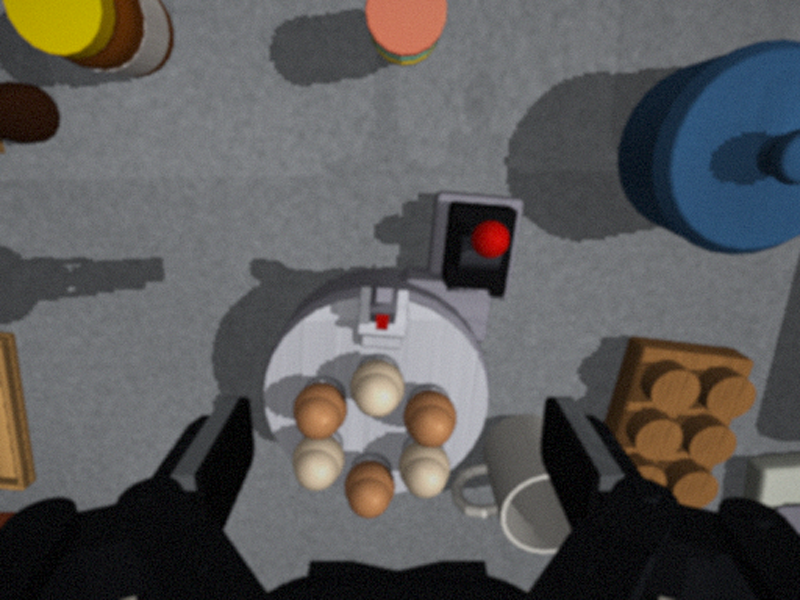

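Stand view (800-px scale): grip top at about (308,393), with the red stripe mark on its right edge, i.e. the +y side towards the mill. The honey jar and timer are nearby. Cooker view: ball (238,490), stub with button (322,382), cooker roughly aligned with the world axes.

```bash
python3 - <<'E'
from h import *
from scipy.optimize import least_squares
obs=[]
for n in("w_st","w_ck","w_ck2"):
    im=cv2.imread(f"pics/{n}.png").astype(int); f=np.load(f"pics/{n}.npz"); K,C=f["K"],f["C"]
    m=((im[...,2]>110)&(im[...,1]<50)&(im[...,0]<50)).astype(np.uint8)
    N,L,st,ce=cv2.connectedComponentsWithStats(m)
    for i in range(1,N):
        if st[i,4]>8: print(n,st[i],ce[i][::-1])
    if n!="w_st":
        o=[ce[i][::-1] for i in range(1,N) if st[i,4]>8 and 200<ce[i][0]<400 and st[i,1]<250]
        ids=sorted([i for i in range(1,N) if st[i,4]>8],key=lambda i:-st[i,4])
        obs.append((K,C,o))
    else:
        for rc in((197.1,251.5),): print("grip top",on_plane(K,C,rc,.14))
        g=cv2.cvtColor(im.astype(np.uint8),cv2.COLOR_BGR2HSV)
        mk=(((im.max(2)<25)|(m>0)).astype(np.uint8)); N,L,st,ce=cv2.connectedComponentsWithStats(mk)
        i=L[197,250]; print("grip comp",st[i]); pts=np.argwhere(L==i)[:,::-1].astype(np.float32)
        # bottom edge and side edges
        for r in (180,190,200,206): c=pts[pts[:,1]==r][:,0]; print(r,c.min() if len(c) else 0,c.max() if len(c) else 0)
        for c0 in (242,246,250,254,258,262): r=pts[pts[:,0]==c0][:,1]; print(c0,r.max() if len(r) else 0)
for K,C,o in obs: print(o)
print("ball",tri([(K,C,max(o,key=lambda p:p[1])) for K,C,o in obs]))
print("button",tri([(K,C,min(o,key=lambda p:p[1])) for K,C,o in obs]))
def model(p):
    x,y,yaw,th=p; c,s=np.cos(yaw),np.sin(yaw); M=np.array([[c,-s,0],[s,c,0],[0,0,1]])
    a=np.radians(32); X=np.array([np.cos(a),0,np.sin(a)]); Z=np.array([-np.sin(a),0,np.cos(a)])
    t=np.arcsin(19/40); b=np.array([-.115-.04*np.sin(t-th),.07,.042+.04*np.cos(t-th)])
    bu=np.array([-.08,0,.094])+X*.0125+Z*.021
    return [M@v+[x,y,0] for v in(b,bu)]
def res(p):
    b,bu=model(p); r=[]
    for K,C,o in obs:
        r+=[*(proj(K,C,b)-max(o,key=lambda q:q[1])),*(proj(K,C,bu)-min(o,key=lambda q:q[1]))]
    return r
f=least_squares(res,[.668,.05,0,.1]); print(f.x,np.array(f.fun)); print(model(f.x)); np.save("ck.npy",f.x)
E
```

```text
w_st [252 194  13  10 116] [198.6638 257.9397]
grip top [ 0.4459 -0.2823  0.14  ]
grip comp [240 167  23  43 776]
180 241.0 262.0
190 240.0 262.0
200 240.0 250.0
206 240.0 262.0
242 209.0
246 209.0
250 209.0
254 209.0
258 209.0
262 209.0
w_ck [306 142  20  22 344] [152.625  315.5959]
w_ck [241 201   8   9  57] [204.8772 244.3509]
w_ck2 [337  67  18  21 274] [ 76.1642 345.5292]
w_ck2 [276 115   9  12  87] [120.4713 279.8161]
[array([152.625 , 315.5959]), array([204.8772, 244.3509])]
[array([ 76.1642, 345.5292]), array([120.4713, 279.8161])]
ball (array([0.5395, 0.1352, 0.0833]), [np.float64(0.0003140183650642207), np.float64(0.000314018365064255)])
button (array([0.5851, 0.0595, 0.1186]), [np.float64(8.102272506447565e-05), np.float64(8.102272506448203e-05)])
[ 0.6648  0.0482 -0.1423 -0.0522] [-0.6216  0.4394 -0.0523  0.1746  0.6947 -0.6763 -0.0606  0.0053]
[array([0.5403, 0.1367, 0.0762]), array([0.5851, 0.0596, 0.1184])]
```

```bash
python3 - <<'E'
from h import *
yaw=-.13; u=np.array([np.cos(yaw),np.sin(yaw),0]); o=down(yaw+np.pi/2)
ball=np.array([.540,.136,.072]); piv=ball+.019*u
bot.clamp()
bot.move_to(ball-.05*u+[0,0,.1],o)
bot.servo_line(ball-.05*u,max_speed=.2)
f0=readout.read_state()["wrist_force"]
for d in (-.045,-.020,-.010,-.006,-.003):
    bot.servo_line(piv+d*u,max_speed=.08); s=readout.read_state(); F=s["wrist_force"]-f0
    print(d,s["t"],s["ee_pos"]-piv,F)
    if d>-.02 and -F@u>8: break
K,C=cfw("top"); snap("side","s1")
bot.servo_line(s["ee_pos"]-.03*u,max_speed=.15)
bot.servo_line(s["ee_pos"]-.03*u+[0,0,.12],max_speed=.25)
im,K,C=snap("wrist","w_off"); print(readout.read_state()["t"])
cv2.imwrite("pics/w_off_c.png",cv2.resize(im[...,::-1],(768,576)))
E
```

```text
-0.045 8.875 [-0.0437  0.0057  0.0004] [-0.9035 -0.3737 -0.7263]
-0.02 9.3417 [-0.0191  0.0026 -0.    ] [ 0.0994 -0.0034  0.0667]
-0.01 9.6167 [-0.0092  0.0013 -0.    ] [-0.6638  0.2213 -0.8861]
-0.006 9.8667 [-0.0058  0.0008 -0.    ] [-0.4684 -0.0817 -0.9801]
-0.003 10.1167 [-0.0044  0.0005 -0.0002] [-4.1954  0.641   0.4964]
11.2083
```

View pics/w_off_c.png

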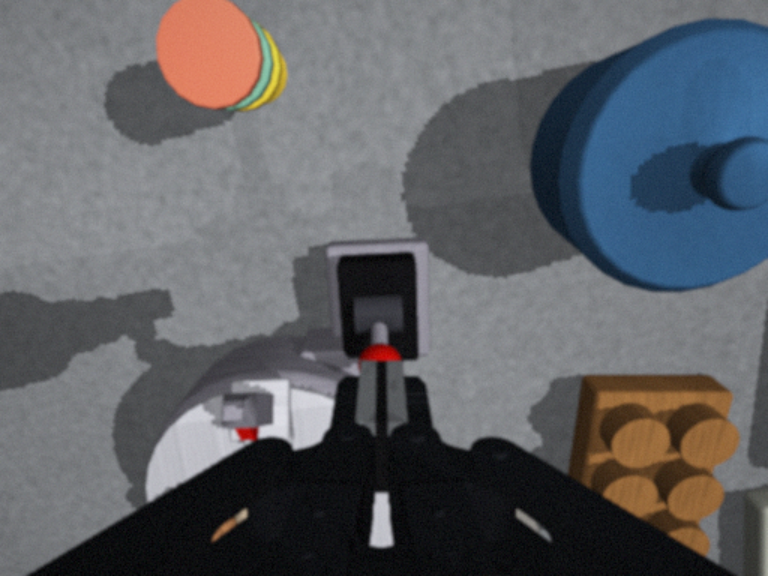

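The ball now leans to the cooker (356,380), and the push stopped against about 4 N, which fits the end stop. Next I move above the handle with the jaws along x to clear the mill, check the alignment, and test reach at the stub.

```bash
cat >> h.py <<'E'
YAW=-.13; M=R.from_euler("z",YAW); a=np.radians(32)
SX=M.apply([np.cos(a),0,np.sin(a)]); SZ=M.apply([-np.sin(a),0,np.cos(a)]); SY=np.cross(SZ,SX)
ROOT=np.array([.5851,.0596,.1184])-SX*.0125-SZ*.021
OSTUB=R.from_matrix(np.c_[np.cross(-SY,-SZ),-SY,-SZ]).as_rotvec()
E
python3 - <<'E'
from h import *
bot.move_to((.46,-.28,.27),down(0)); bot.let_go(); 
im,K,C=snap("wrist","w_g"); print(readout.read_state()["t"],proj(K,C,(.446,-.2823,.14)))
c=proj(K,C,(.446,-.282,.14)).astype(int)
cv2.imwrite("pics/w_g_c.png",cv2.resize(im[...,::-1],(768,576)))
print(ROOT,[solver.ik(ROOT+SZ*(s+.083),OSTUB) for s in(.07,.0)], solver.ik((.446,-.282,.093),down(0)))
E
```

```text
13.625 [183.9389 238.3521]
[0.5856 0.0595 0.094 ] [array([-0.8786,  0.2737,  0.6026,  2.4638,  2.1477,  0.102 ,  2.1209]), array([-0.228 ,  0.4042, -0.1406,  2.4232,  2.1304,  0.3549,  2.1581])] [ 0.7403  0.5798 -0.3554  2.1379  0.4175  0.4894  0.0661]
```

View pics/w_g_c.png

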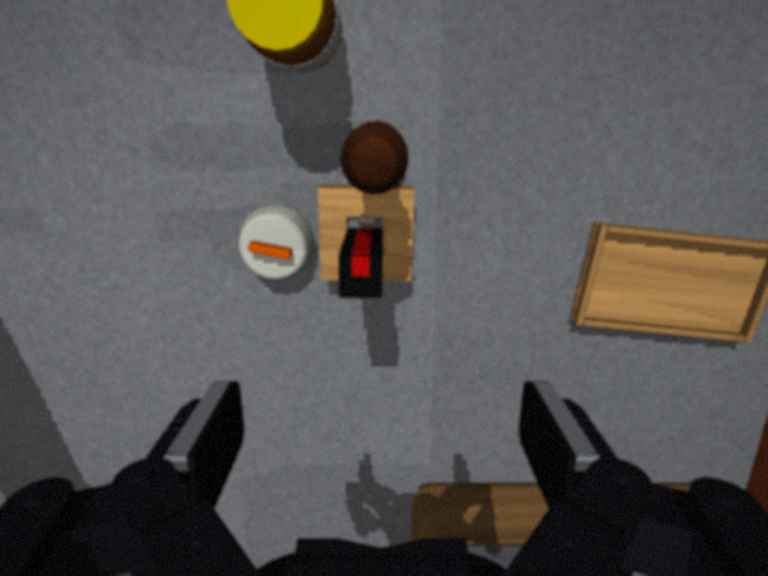

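```bash
python3 - <<'E'
from h import *
lo=np.array([-2.69,-.47,-1.27,.19,-1.53,.08,-3.09]);hi=np.array([2.69,2.24,1.36,2.51,4.68,2.07,3.09])
H=np.array([.447,-.282]); 
for flip in(1,-1):
  for ph in(0,6,12,18,24):
    p=np.radians(ph)
    # handle frame: tool z = -sin p X - cos p Z ; tool y = -flip*Y
    tz=np.array([-np.sin(p),0,-np.cos(p)]); ty=np.array([0,-flip,0]); TH=np.c_[np.cross(ty,tz),ty,tz]
    def pose(Rh,open_,g): # TCP is 19 mm ahead of grasp point at handle height g
        return open_+Rh@(np.array([0,0,g])+.019*tz), R.from_matrix(Rh@TH).as_rotvec()
    Rs=np.c_[SX,SY,SZ]; Rst=np.c_[[0,1,0],[-1,0,0],[0,0,1]]
    row=[]
    for nm,(P,o) in dict(pre=pose(Rs,ROOT+SZ*.06,.104),home=pose(Rs,ROOT,.104),stand=pose(Rst,np.r_[H,.01],.104)).items():
        q=solver.ik(P,o); row.append((nm,None if q is None else (np.round(q,2).tolist(),round(float(min((q-lo).min(),(hi-q).min())),2))))
    print(flip,ph,row)
E
```

```text
1 0 [('pre', ([-0.71, 0.27, 0.41, 2.46, 2.03, 0.16, 2.24], 0.05)), ('home', ([-0.23, 0.4, -0.14, 2.42, 2.12, 0.35, 2.17], 0.09)), ('stand', ([0.74, 0.58, -0.36, 2.14, 0.41, 0.49, 0.07], 0.37))]
1 6 [('pre', ([-0.85, 0.29, 0.62, 2.4, 0.11, 0.08, -2.1], 0.0)), ('home', ([-0.47, 0.39, 0.21, 2.37, 1.89, 0.11, 2.41], 0.03)), ('stand', ([0.62, 0.56, -0.26, 2.17, 0.56, 0.45, -0.11], 0.34))]
1 12 [('pre', ([-0.49, 0.26, 0.21, 2.33, 0.36, 0.26, -2.33], 0.18)), ('home', ([-0.52, 0.4, 0.3, 2.31, 0.11, 0.12, -2.07], 0.04)), ('stand', ([0.47, 0.55, -0.14, 2.21, 0.72, 0.41, -0.31], 0.3))]
1 18 [('pre', ([-0.25, 0.27, -0.05, 2.26, 0.29, 0.4, -2.25], 0.25)), ('home', ([-0.33, 0.4, 0.1, 2.24, 0.19, 0.28, -2.13], 0.2)), ('stand', ([0.31, 0.55, 0.0, 2.24, 0.9, 0.39, -0.53], 0.27))]
1 24 [('pre', ([-0.13, 0.3, -0.16, 2.19, 0.21, 0.53, -2.15], 0.32)), ('home', ([-0.2, 0.42, -0.05, 2.18, 0.17, 0.43, -2.09], 0.33)), ('stand', ([0.14, 0.57, 0.16, 2.28, 1.06, 0.36, -0.75], 0.23))]
-1 0 [('pre', ([-0.37, 0.25, -0.01, 2.44, 1.77, 0.27, -0.65], 0.07)), ('home', ([-0.24, 0.4, -0.13, 2.42, 2.13, 0.35, -0.98], 0.09)), ('stand', ([1.2, 0.8, -1.06, 2.12, 0.99, 0.85, 2.66], 0.21))]
-1 6 [('pre', ([-0.02, 0.27, -0.39, 2.37, 1.24, 0.34, -0.09], 0.14)), ('home', ([-0.53, 0.4, 0.28, 2.38, 2.04, 0.08, -0.87], 0.0)), ('stand', ([1.12, 0.76, -0.99, 2.15, 1.09, 0.83, 2.54], 0.28))]
-1 12 [('pre', ([0.13, 0.29, -0.53, 2.3, 0.88, 0.41, 0.29], 0.21)), ('home', ([-0.18, 0.39, -0.13, 2.3, 0.97, 0.23, 0.23], 0.15)), ('stand', ([1.03, 0.73, -0.93, 2.19, 1.19, 0.85, 2.4], 0.32))]
-1 18 [('pre', ([0.32, 0.35, -0.74, 2.23, 0.73, 0.54, 0.45], 0.28)), ('home', ([0.09, 0.43, -0.45, 2.23, 0.78, 0.41, 0.43], 0.28)), ('stand', ([0.95, 0.71, -0.89, 2.22, 1.29, 0.89, 2.27], 0.29))]
-1 24 [('pre', ([0.38, 0.4, -0.82, 2.17, 0.61, 0.66, 0.58], 0.34)), ('home', ([0.26, 0.48, -0.65, 2.16, 0.69, 0.57, 0.54], 0.35)), ('stand', ([0.87, 0.71, -0.85, 2.24, 1.37, 0.96, 2.14], 0.27))]
```

```bash
cat >> h.py <<'E'
p_=np.radians(18); tz=np.array([-np.sin(p_),0,-np.cos(p_)]); ty=np.array([0,-1.,0]); TH=np.c_[np.cross(ty,tz),ty,tz]; G=.108
Rs=np.c_[SX,SY,SZ]; Rst=np.c_[[0,1,0],[-1,0,0],[0,0,1]].astype(float)
def pose(Rh,open_): return open_+Rh@(np.array([0,0,G])+.019*tz), R.from_matrix(Rh@TH).as_rotvec()
E
python3 - <<'E'
from h import *
f=np.load("pics/w_g.npz"); print("mill top",on_plane(f["K"],f["C"],(157/1.5,375/1.5),.15),"grip",on_plane(f["K"],f["C"],(184,240.7),.14))
H=np.array([.448,-.282,.01]); P,o=pose(Rst,H)
bot.move_to(P+[0,0,.10],o); bot.servo_line(P,max_speed=.12)
bot.clamp(); s=readout.read_state(); print(s["t"],s["ee_pos"]-P,s["opening"],s["wrist_force"])
bot.servo_line(P+[0,0,.20],max_speed=.2)
s=readout.read_state(); print(s["t"],s["opening"],s["wrist_force"])
P2,o2=pose(Rs,ROOT+SZ*.10); bot.move_to(P2,o2); bot.sleep(.2)
s=readout.read_state(); print(s["t"],s["ee_pos"]-P2,s["opening"])
a,K,C=snap("side","s_pre"); b,_,_=snap("wrist","w_pre")
cv2.imwrite("pics/pre.png",np.hstack([cv2.resize(a[90:240,160:310],(400,400),interpolation=2),cv2.resize(b,(400,300))[:300].copy() if 0 else cv2.copyMakeBorder(cv2.resize(b,(400,300)),0,100,0,0,0)])[...,::-1])
E
```

```text
mill top [ 0.4567 -0.2138  0.15  ] grip [ 0.4481 -0.2824  0.14  ]
15.7667 [ 0.0002 -0.0001  0.0004] 0.29480054952788803 [ 0.2019 -0.1253  4.1179]
16.9167 0.29615526227255157 [ 0.7914  0.5147 -1.801 ]
19.0417 [ 0.0002 -0.0004  0.    ] 0.29445966553273545
```

View pics/pre.png

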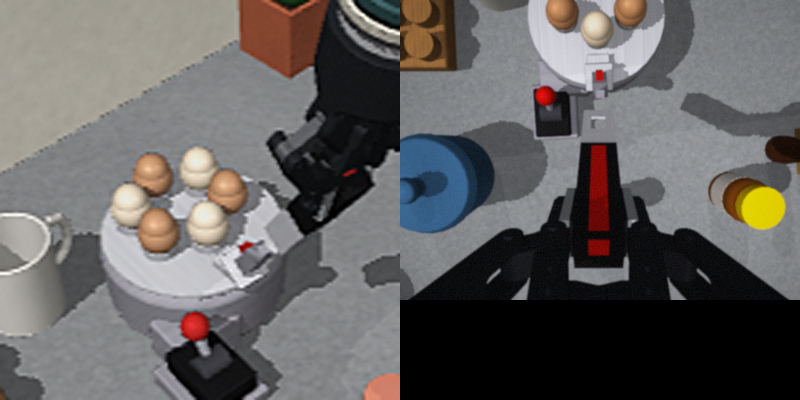

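Left (side): the handle is tilted in line with the stub and the toggle leans to the cooker. Right (wrist): stripe and hole face up, and the handle axis (col ~600) lines up with the red button (75,600). A quick numeric check, then insertion in steps.

```bash
python3 - <<'E'
from h import *
f=np.load("pics/w_pre.npz");K,C=f["K"],f["C"]; im=cv2.imread("pics/w_pre.png").astype(int)
m=((im[...,2]>110)&(im[...,1]<60)&(im[...,0]<60)).astype(np.uint8)
N,L,st,ce=cv2.connectedComponentsWithStats(m); print([(st[i,4],ce[i][::-1]) for i in range(1,N) if st[i,4]>8])
print("pred button",proj(K,C,ROOT+SX*.0125+SZ*.021),"pred stub tip",proj(K,C,ROOT+SZ*.046))
O=ROOT+SZ*.10
for n,v in dict(hole=(.013,0,.0215),open_top=(.013,0,0),end=(.013,0,.13)).items(): print(n,proj(K,C,O+Rs@np.array(v)))
a=[("top",[x for x in recognise("wrist",t)][:1]) for t in("handle_hole","button","stub")]; print(a)
cv2.imwrite("pics/pre_c.png",cv2.resize(im[60:190,190:320].astype(np.uint8),(600,600),interpolation=2))
E
```

```text
[(np.int32(114), array([ 96.5, 255. ])), (np.int32(431), array([122.2738, 184.4617])), (np.int32(1295), array([221.3591, 253.7097])), (np.int32(20), array([253.8 , 424.85])), (np.int32(19), array([255.3684, 262.6842])), (np.int32(33), array([262.9697, 262.8788])), (np.int32(28), array([263.8571, 423.9286])), (np.int32(20), array([272.3, 426.6])), (np.int32(449), array([316.4811, 254.0267]))]
pred button [ 96.7536 254.4397] pred stub tip [121.9291 254.4961]
hole [153.5717 254.7101]
open_top [137.8058 254.6357]
end [303.2042 255.4158]
[('top', [{'pixel': [253.0, 252.2], 'conf': 0.79}]), ('top', []), ('top', [{'pixel': [101.9, 255.9], 'conf': 0.75}])]
```

View pics/pre_c.png

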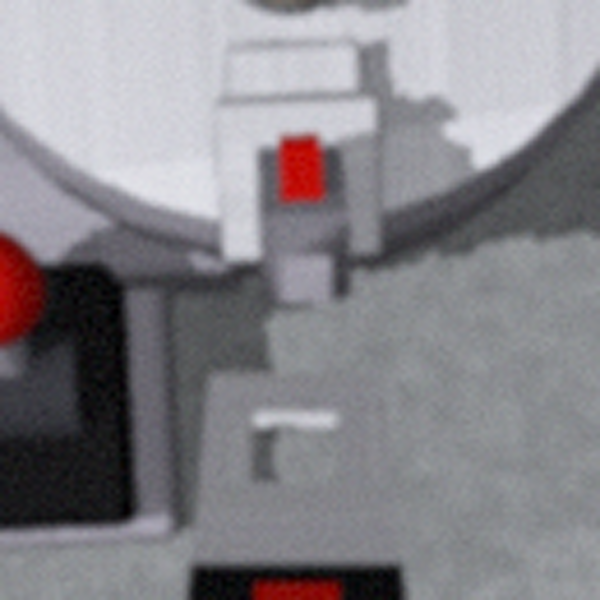

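```bash
python3 - <<'E'
from h import *
f0=readout.read_state()["wrist_force"]
for s_ in (.055,.045,.036,.028,.020,.014,.009,.005,.002,-.001):
    bot.servo_line(pose(Rs,ROOT+SZ*s_)[0],max_speed=.05)
    s=readout.read_state(); F=Rs.T@(s["wrist_force"]-f0); e=Rs.T@(s["ee_pos"]-pose(Rs,ROOT+SZ*s_)[0])
    print(s_,round(s["t"],2),F,e*1e3,round(s["opening"],3))
    if F[2]>20 or abs(F[:2]).max()>15: print("stop"); break
im,K,C=snap("wrist","w_ins")
cv2.imwrite("pics/ins.png",cv2.resize(im[40:240,155:355,::-1],(600,600),interpolation=2))
E
```

```text
0.055 20.34 [-1.1869  0.2381 -1.3616] [0.1017 0.09   0.1556] 0.301
0.045 20.69 [-0.8025 -0.1935 -1.8633] [-0.2331 -0.1126 -0.2906] 0.297
0.036 21.02 [ 1.3648 -0.704  -2.2119] [ 0.7582  0.0535 -0.4161] 0.292
0.028 21.33 [ 2.083  -2.0372 -3.1592] [ 1.1633 -0.1497 -0.3529] 0.3
0.02 21.64 [ 3.9983 -2.8212 -2.6749] [ 1.0815 -0.0995 -0.3622] 0.294
0.014 21.91 [ 4.279  -1.6264 -3.5499] [ 1.0838 -0.09   -0.4123] 0.295
0.009 22.16 [ 4.9224 -2.8752 -4.2283] [ 1.0685 -0.0791 -0.5406] 0.296
0.005 22.41 [ 5.1488 -2.3028 -2.9673] [ 1.0555 -0.0465 -0.5891] 0.3
0.002 22.66 [ 5.3044 -2.8725 -2.7856] [ 1.0462 -0.0435 -0.5933] 0.298
-0.001 22.91 [ 6.1577 -2.4676  8.6055] [ 0.7364 -0.0191  0.4159] 0.295
```

View pics/ins.png

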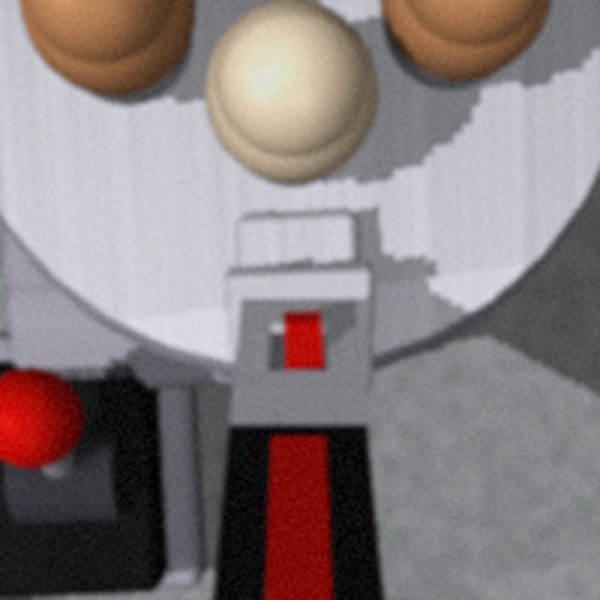

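The red button (340,303) is out through the hole, and the axial force jumped from -3 to +9 N, which suggests contact with the collar. I'll press a little more, release, back away and look.

```bash
python3 - <<'E'
from h import *
bot.servo_line(pose(Rs,ROOT-SZ*.0022)[0],max_speed=.05); s=readout.read_state(); print(Rs.T@s["wrist_force"])
bot.let_go(); bot.sleep(.2)
s=readout.read_state(); bz=-R.from_rotvec(s["tool_rot"]).as_matrix()[:,2]; print(s["opening"])
bot.servo_line(s["ee_pos"]+.14*bz,max_speed=.15); bot.sleep(.3)
s=readout.read_state(); print(s["t"],s["wrist_force"])
w,K,C=snap("wrist","w_end"); t,_,_=snap("top","t_end"); sd,_,_=snap("side","s_end")
for n,v in dict(hole=(.013,0,.0215),button=(.0125,0,.021),alu_grip=(.013,0,.05),endtop=(.013,0,.13),mid=(0,0,.065)).items(): print(n,proj(K,C,ROOT+Rs@np.array(v)))
t0=cv2.imread("pics/top0.png")[...,::-1]; s0=cv2.imread("pics/side0.png")[...,::-1]
print("top diff rest",[(np.round(recognise("top",n)[0]["pixel"]) if recognise("top",n) else None) for n in("mill","timer","honey","egg_cups")])
r=lambda i:cv2.resize(i,(400,300))
cv2.imwrite("pics/end.png",np.vstack([np.hstack([r(w),cv2.resize(sd[90:240,160:360],(400,300),interpolation=2)]),np.hstack([r(t0),r(t)])])[...,::-1])
E
```

```text
[ 6.9814 -3.1498 20.4092]
1.0018148030977694
25.4083 [ 0.0648 -0.1686 -1.0021]
hole [125.6374 254.6533]
button [125.8712 254.652 ]
alu_grip [138.5149 254.7154]
endtop [187.308  254.9507]
mid [158.1453 254.7413]
top diff rest [array([242., 368.]), array([274., 394.]), array([266., 332.]), array([243., 392.])]
```

View pics/end.png

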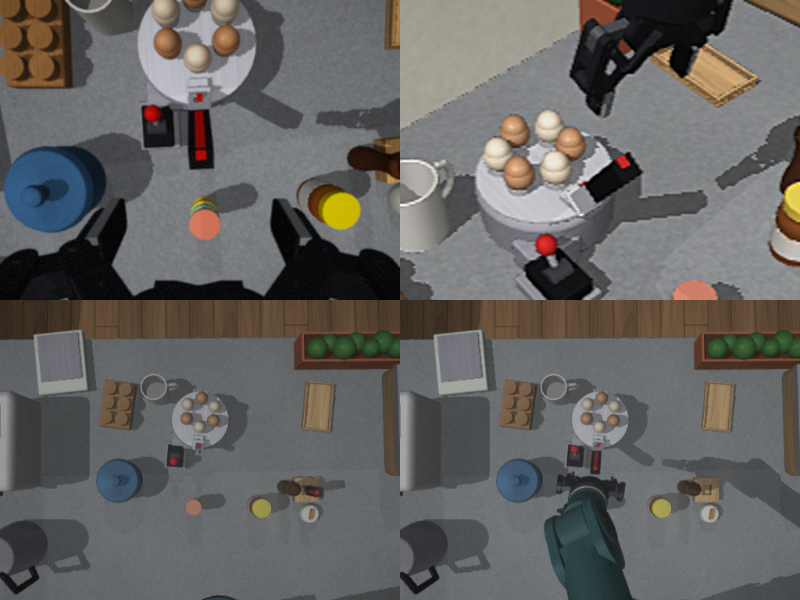

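The handle sits on the stub with the button showing in its hole. That spot is at (125,255) in wrist pixels, against a predicted (126,255). The toggle leans to the cooker, the before/after top views match for the bystanders, and the gripper is clear.

```bash
python3 -c "
from h import *
hand_in(); print(readout.read_state()['t'])"
```

```text
the job is handed in; nothing more can be done
the job is handed in; nothing more can be done
```

I switched the egg cooker off, clipped the carrying handle onto the stub and handed the job in. I started the hand-in at about 25.5 s of the 58 s; it gave no verdict.

**What I did**
- **Switch:** I pushed the toggle over with the shut fingers until it stopped at about 4 N.
- **Handle:** I lifted it out of the stand with the jaws kept clear of the mill. I turned its hole to the button side and slid it down the slanted stub until the collar stopped it, about 20 N along the stub at the end. Then I let go and backed off 14 cm.

**Last checks**
- **Toggle:** in the final pictures it leans towards the cooker.
- **Button:** it shows red through the hole, within about 1 pixel of where I predicted it.
- **Bystanders:** by eye, the before and after top views show nothing else shifted.
- **Gripper:** it was open and clear, with about 1 N left on the wrist sensor.

**Doubts**
- **Not measured:** I had no direct reading of the toggle angle or how far in the button sits, so those rest on the pictures and forces.
- **Handle offset:** before insertion the handle sat about 3 pixels (2 to 4 mm) off the predicted spot in the gripper. During insertion it pressed sideways with 5 to 7 N, and its loose fit may leave it tilted slightly.
- **Recogniser errors:** some reports were wrong, such as the egg cups being placed at the stand in the last top view, so I went by the pictures there.

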